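# Load a sample box into the covered storage drum with one turn of the handwheel

### The arm

A 6-joint arm with a two-finger parallel gripper is mounted at the origin on a cart in front of the work surface, level with it; the furniture and walls round the work are solid. World frame = base frame: x ahead of the robot, y to its left, z up, the work surface at z = 0. Lengths are in mm, angles in rad, forces in N, time in s.
With the tool pointing down it reaches from about 400 to 925 mm from the base axis. Payload 12.5 kg.
Tool frame: the origin (TCP) lies between the finger pads; the fingertips stand 19 mm ahead of it and the grasp point (between the pads) is the TCP (env.nose_length is the distance from the TCP to the fingertips, in mm); z points along the fingers, y is the line along which they close (so a half turn about z gives the same grasp; the last joint's range is limited). The gripper opens to 95 mm and grips with 3 to 60 N. Pads are 20 mm wide; open, the fingers measure 119 mm over their backs; the gripper's body (75 mm by 180 mm) begins 59 mm behind the grasp point.
Start: joints at [1.244, 0.491, 1.559, -0, 1.092, -0.106], TCP at [136.862, 609.847, 233.661] pointing down, gripper open.
Joint ranges: [-3.1, 3.1], [-0.84, 2.19], [0.05, 2.79], [-1.13, 4.28], [0.06, 2.93], [-2.69, 2.69]. Speed limits (rad/s): [2.22, 2.22, 2.79, 3.14, 3.14, 3.14].

### API

Orientations are given as [roll, pitch, yaw] about the fixed x, y, z axes, in that order (R = Rz(yaw) Ry(pitch) Rx(roll)).
In Python, from cell import env gives the robot as it stands. The module is installed in compiled form; this text tells all that it offers.
- The arm moves only by the tool drive_tool, never from a script. Its argument "rows" is a list that holds one entry, the list of rows, each a list of 7 numbers: the shift along the tool's x, y, z scaled (see below), then the turn, a rotation vector about the tool's x, y, z scaled (see below), then the opening, from 0 (shut) to 1 (fully open). In form: [[[tx, ty, tz, ax, ay, az, jaw], ...]]. A call has 1 to 5 rows; each row shifts and turns the commanded pose from where the row before left it, along the tool's axes as they then stand; what a row does not reach is not made up. The controller multiplies each number of a shift by 250 mm and each number of a turn by 180 degrees. A row lasts 1/8 s, in which the tool goes at most 62.5 mm and 10.7 degrees, less where a joint would pass 70% of its speed; a pose out of reach is approached as far as the arm can. A call with a number of a shift or a turn outside -1 to 1 is refused whole. A call with a gripper value outside its range is refused whole. The fingers move at their own pace and stop on an object; the grip force is fixed at half the most. Time passes only in rows, so rows that do not move let the fingers close. It gives the time, the measured TCP pose, the force, the opening and the grip force at its end, in the units of the state.
- env.state(): the state, without advancing time (a new reading comes with each control period).
- env.read_camera(name): name is "scene" or "side" or "wrist"; returns a dict with "color" (384x512x3 uint8, blue, green, red), "camera_matrix" (3x3 intrinsics, pixels), "k1" (the pictures are not rectified: a ray, as slopes to the right and down, at radius r is drawn at 1 + k1 r^2 times it, then the intrinsics apply), "pose" (4x4, takes a point from camera to world coordinates). Camera axes: x right, y up, looking along -z (the intrinsics and any distortion apply to the point x, -y, -z); pixel columns grow to the right and rows downward; lengths in mm; the calibration is good to about 2 mm. A picture is of the moment at which its call begins. There is no depth.
- env.job_done(): hands the job in; it is judged then, once.
Trained networks look in a picture, given as the dict that the camera call returned (one of the last four; its "shot" number tells which), for a name from the list of things; names that differ only in an ending like _2 or _b are one class to them, and where a whole thing is asked for, a point or a joint stands for the part that bears it (a point fixed in the world has none). Each returns a list of dicts, best first, with "score" (0 to 1); they miss things now and then, are a little off and sometimes report something else, mostly with a low value. They report only what shows in the picture. A call takes as long as a camera call.
- env.search_frame(name, picture): "at" ([x, y, z] in mm, in the coordinates of the camera as it stood for that picture, good to about 4 mm: the middle of the surface that is visible of it).
- env.place_of(name, picture): "at" ([x, y, z] in mm, in the coordinates of the camera as it stood for that picture, good to about 4 mm: a listed point, or the origin of a listed thing).
The state is a dict: "t": time; "joints": joint angles; "qvel": joint speeds; "tau": joint torques, N m; "eef_pos": TCP position; "tcp_rot": TCP orientation; "ft_force": force on the tool from outside, world axes, zero at the start; "moment": the same for the moment, N m; "opening": opening from 0.0 (shut) to 1.0 (fully open); "grip_force": force on a finger pad.
Only numpy, scipy, OpenCV 4.12 (cv2) and the standard library are available. Lean on these libraries where they do the work, as an engineer would, in place of code of your own. Each camera call takes 0.05 s, during which the arm holds its last target. There are 200 camera calls.

### The job

Store the small clear-lidded sample box in the drum of the hand-cranked loader: lay the box upright and lengthwise on the loader's track, just in front of the ram and with the drum still ahead of it, and turn the drum's slotted cover until its opening faces the track. Then turn the handwheel clockwise, as seen from above, through exactly one full turn, so that the ram pushes the box into the drum and comes home again, and stop with the crank handle back at the pointer post. Leave the jar, the brush and the spray bottles where they stand.

Things in the scene. Friction and masses are not known exactly. Their poses are not given: they have to be found in the camera images.
- box: small closed box with a clear lid (fixed shut), pale grey-white sides and a tan floor with small round samples seen through the lid, 44 (its x) x 60 (its y) x 26 mm high, about 60 g; it starts on the worktop to the left of the loader. Origin: centre of its underside. Grasp it across its 44 mm width; either end may lead.
- loader: the fixed grey machine, 480 mm long (its y). Origin on the worktop, z up. From +y to -y: pointer post (y = +226 mm), handwheel (axis y = +140), open track, round drum (axis y = -132, radius 105). Track and drum floor are level, 32 mm above the worktop. The drum has three compartments between radial walls; the one facing the track is to be filled.
- load_spot (a point): point on the track floor where the middle of the box's underside belongs for loading, length along the track; its rear end is then 10 mm from the ram (some mm nearer or farther does as well). Two side rails, 54 mm apart, 6 mm wide, 6 mm high (tops 38 mm above the worktop), run beside it. Axes as the loader's.
- ram_face (a point): centre of the ram's flat front face (46 mm wide, 22 mm high), which pushes the box along the track; 48 mm towards the loader's +y from its origin when home. It goes 90 mm towards -y in the first half turn of the wheel and back home in the second, driven by a flat rod from the foot of the handle (rod at 77 to 87 mm above the worktop, its pivot 15 mm behind the face).
- bay (a point): point on the drum's floor, in the compartment that faces the track, where the middle of the box's underside ends after a full stroke of the ram. Axes as the loader's.
- wheel_axis (a point): point on the vertical axis of the handwheel, 125 mm above the worktop, near mid-height of the handle. The wheel is of dark steel, 132 mm across, its top 75 mm above the worktop.
- handle (a point): point on the axis of the upright black crank handle, 125 mm above the worktop, 45 mm from the wheel's axis. It is a sleeve 22 mm in diameter, 89 to 149 mm above the worktop, that spins freely on its pin, so it can be held at a fixed gripper heading while it goes round. At the start it stands by the pointer post (loader's +y).
- wheel (a joint): handwheel angle, rad: 0 at the start (handle at the pointer post, ram home), growing clockwise seen from above, 6.283 after one turn. At angle t the handle is 45 mm * (sin t, cos t) from the wheel's axis in the loader's x, y. Light friction (about 2 N at the handle); it stays where left. No catch or stop at one turn.
- drum_axis (a point): point on the vertical axis of drum and cover, 92 mm above the worktop, in the middle of the cover's black grip bar: 84 mm long, 16 mm wide, 32 mm high (74 to 106 mm above the worktop), centred on the axis. Its length points along the middle of the opening, its white mark on the opening's side. The white cover's flat top is at 74 mm.
- opening (a point): point at the middle of the cover's opening, 80 mm from the drum's axis, at the height of the cover's top (74 mm above the worktop). The opening is a 60 degree sector cut out of both the flat top and the 38 mm skirt.
- cover (a joint): angle of the slotted cover, rad: 0 with its opening squarely facing the track, growing anticlockwise seen from above. It turns with light friction (0.08 N m) and stays where it is left; stops at -2 and 2 rad.
- jar: bystander: black jar 67 mm across, 80 mm high, behind and left of the work; origin at the centre of its underside
- brush: bystander: wooden brush 156 mm long lying behind the loader; origin at its underside, midway along
- spray: bystander: white spray bottle 44 mm across, 138 mm high, behind the loader, the nearer of two alike (the other is fixed); origin at the centre of its underside

How it is judged (in metres and radians):
On the way, in this order (a step that is already met when the one before it is completed fails the run):
1. the box lies released on the track in front of the ram, and the cover's opening faces the track, before the wheel is turned (y of box in the frame of load_spot between -0.02 and 0.014 m and x of box in the frame of load_spot between -0.01 and 0.01 m and z of box in the frame of load_spot below 0.004 m and angle between box's own z axis and vertical below 0.12 rad and angle between the y axis of box and the y axis of loader, either way round below 0.25 rad and value of joint cover between -0.2 and 0.2 rad and contact force between the fingers and box below 0.3 N and value of joint wheel below 0.4 rad), for 0.2 s.
2. the wheel has gone past half a turn and the ram has pushed the box into the drum (horizontal distance between box and bay below 0.015 m and z of box in the frame of bay below 0.004 m and angle between box's own z axis and vertical below 0.12 rad and value of joint wheel above 3 rad), for 0.1 s.
At the end, for the whole second after the job is handed in: the box lies upright and at rest on the drum floor, its middle within 15 mm of the bay point; the cover opening faces the track within 0.2 rad; the wheel is at rest one full turn clockwise from its start, within 0.15 rad, so the ram is home (horizontal distance between box and bay below 0.015 m and z of box in the frame of bay below 0.004 m and angle between box's own z axis and vertical below 0.12 rad and value of joint cover between -0.2 and 0.2 rad and value of joint wheel between 6.133 and 6.433 rad and velocity of joint wheel between -0.05 and 0.05 rad/s and linear speed of box below 0.01 m/s); the robot touches nothing.
It fails at once if the wheel is turned backwards (more than 0.35 rad behind its start) (value of joint wheel below -0.35 rad).
It fails at once if the wheel is turned more than 0.35 rad past one full turn (value of joint wheel above 6.633 rad).
It fails at once if the jar, the brush or the spray bottle is displaced by more than 30 mm (distance of any of jar, brush, spray from where it was at the start of the episode above 0.03 m).
It also fails if it takes over 72 s, if anything falls off the work surface, if the arm or the gripper's body presses on something with over 40 N, if the wrist force passes 120 N, or if a joint passes its speed limit or range.

## Working session

There is one attempt and no reset: what is moved stays moved. The work goes in short steps, Python scripts to look and compute and a tool call to move; the robot and the scene stay as the last step left them, time stands still between calls to the robot, and variables do not carry over. Pictures are saved under pics/ and viewed, at most 10 in all, crops included, and the job is handed in when it is done.

Besides the shell and the picture viewer there is one more tool, called after "Request:" as a command line: name --argument value ..., lists and objects as JSON in quotes. drive_tool: Moves the arm, as the interface text tells. Its arguments: {"type":"object","properties":{"rows":{"type":"array","items":{"type":"array","items":{"type":"array","items":{"type":"number","minimum":-1,"maximum":1}}}}},"required":["rows"]}

```bash
mkdir -p pics; cat > h.py <<'E'
import numpy as np, cv2
from cell import env
def cam(n): return env.read_camera(n)
def world(p,at): 
    return (p["pose"]@np.r_[at,1])[:3]
def pix(p,w):
    c=np.linalg.inv(p["pose"])@np.r_[w,1]; x,y=c[0]/-c[2],-c[1]/-c[2]; s=1+p["k1"]*(x*x+y*y)
    K=p["camera_matrix"]; return K[0,0]*x*s+K[0,2],K[1,1]*y*s+K[1,2]
E
cat > a.py <<'E'
from h import *
print({k:np.round(v,3) for k,v in env.state().items()})
ims=[]
for n in ["scene","side"]:
    p=cam(n); ims.append(p["color"].copy()); cv2.imwrite(f"pics/{n}0.png",p["color"])
    print(n,p["pose"].round(2).tolist())
    for t in ["box","loader","load_spot","ram_face","bay","wheel_axis","handle","drum_axis","opening","jar","brush","spray"]:
        print(t,[(np.round(world(p,d["at"]),0).tolist(),round(d["score"],2)) for d in env.place_of(t,p)[:2]])
E
python3 a.py
```

```text
{'t': np.float64(0.0), 'joints': array([ 1.244,  0.492,  1.559, -0.   ,  1.092, -0.106]), 'qvel': array([-0.001, -0.001,  0.002, -0.001, -0.002,  0.003]), 'tau': array([ 1.0000e-03, -6.1265e+01, -2.5817e+01,  6.9000e-02,  4.8000e-02,
       -0.0000e+00]), 'eef_pos': array([136.777, 609.643, 233.056]), 'tcp_rot': array([-3.141, -0.   ,  2.921]), 'ft_force': array([ 0.23 ,  0.084, -0.44 ]), 'moment': array([ 0.009,  0.032, -0.021]), 'grip_force': np.float64(0.0), 'opening': np.float64(1.001)}
scene [[0.85, 0.37, -0.37, 271.08], [-0.52, 0.58, -0.62, -415.86], [-0.02, 0.72, 0.69, 775.91], [0.0, 0.0, 0.0, 1.0]]
box [([525.0, 422.0, 0.0], 0.87)]
loader [([545.0, 124.0, -1.0], 0.86)]
load_spot []
ram_face [([549.0, 170.0, 48.0], 0.68)]
bay [([550.0, 54.0, 25.0], 0.59)]
wheel_axis [([543.0, 265.0, 125.0], 0.57), ([551.0, 137.0, 32.0], 0.51)]
handle [([539.0, 304.0, 123.0], 0.68)]
drum_axis [([551.0, -3.0, 93.0], 0.73), ([524.0, 423.0, 1.0], 0.73)]
opening [([492.0, 43.0, 77.0], 0.91)]
jar [([543.0, 124.0, -1.0], 0.68), ([553.0, -7.0, 93.0], 0.48)]
brush [([547.0, 167.0, 45.0], 0.46)]
spray [([810.0, 121.0, -1.0], 0.86)]
side [[0.99, 0.1, -0.11, 519.77], [-0.15, 0.61, -0.77, -728.65], [-0.01, 0.78, 0.62, 875.4], [0.0, 0.0, 0.0, 1.0]]
box [([530.0, 426.0, -1.0], 0.63)]
loader [([549.0, 123.0, 1.0], 0.82)]
load_spot [([549.0, 127.0, 36.0], 0.7), ([547.0, 55.0, 28.0], 0.49)]
ram_face [([550.0, 170.0, 43.0], 0.84)]
bay [([549.0, 54.0, 29.0], 0.97)]
wheel_axis [([544.0, 266.0, 122.0], 0.62), ([678.0, 415.0, 5.0], 0.42)]
handle [([543.0, 307.0, 128.0], 0.94)]
drum_axis [([552.0, -7.0, 90.0], 0.96)]
opening [([491.0, 40.0, 78.0], 0.91)]
jar [([682.0, 413.0, 6.0], 0.63)]
brush []
spray []
```

View pics/side0.png

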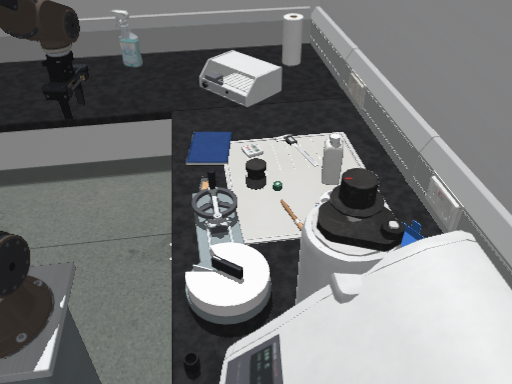

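View pics/scene0.png

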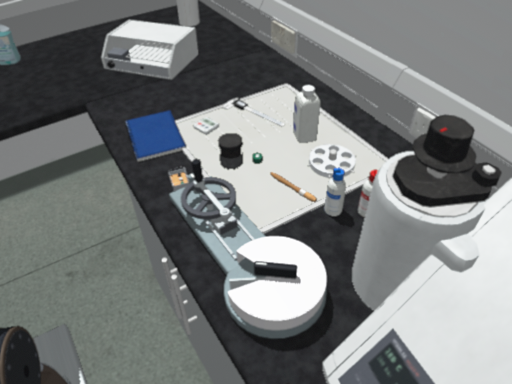

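```bash
python3 - <<'E'
from h import *
p=cam("wrist"); cv2.imwrite("pics/w0.png",p["color"]); print(p["pose"].round(2).tolist())
for t in ["box","loader","wheel_axis","handle"]:
        print(t,[(np.round(world(p,d["at"]),0).tolist(),round(d["score"],2)) for d in env.place_of(t,p)[:2]])
E
```

```text
[[0.22, -0.93, -0.29, 54.68], [0.98, 0.21, 0.06, 627.98], [0.0, -0.3, 0.95, 383.75], [0.0, 0.0, 0.0, 1.0]]
box []
loader []
wheel_axis []
handle []
```

The side picture shows the wheel at (214,207), the drum at (228,280) with its opening towards the lower left, and the box just showing behind the handle at (205,185). In the scene picture the box is at (180,178), roughly lined up with the loader. I'll move the wrist camera over the box.

Request:
drive_tool --rows '[[[-0.24,-0.055,0,0,0,0,1],[-0.24,-0.055,0,0,0,0,1],[-0.24,-0.055,0,0,0,0,1],[-0.24,-0.055,0,0,0,0,1],[-0.24,-0.055,0,0,0,0,1]]]'

```text
t: 2.17
eef_pos: [416.2, 476.0, 233.8]
tcp_rot: [3.141, 0.0, 2.921]
ft_force: [0.4, -0.1, 0.4]
opening: 1.001
grip_force: 0.0
```

Request:
drive_tool --rows '[[[-0.24,-0.055,0,0,0,0,1],[-0.24,-0.055,0,0,0,0,1],[0,0,0,0,0,0.059,1],[0,0,0,0,0,0.059,1],[0,0,0,0,0,0.059,1]]]'

```text
t: 2.8
eef_pos: [525.8, 423.7, 233.5]
tcp_rot: [-3.141, -0.0, 2.358]
ft_force: [-0.2, -0.4, 0.0]
opening: 1.0
grip_force: 0.0
```

Request:
drive_tool --rows '[[[0,0,0,0,0,0.059,1],[0,0,0,0,0,0.059,1],[0,0,0,0,0,0.059,1],[0,0,0,0,0,0.059,1],[0,0,0,0,0,0,1]]]'

```text
t: 3.42
eef_pos: [525.6, 423.9, 233.6]
tcp_rot: [-3.142, -0.0, 1.625]
ft_force: [1.0, -0.3, 0.2]
opening: 1.001
grip_force: 0.0
```

```bash
cat > w.py <<'E'
import sys
from h import *
s=env.state(); print(s["t"],s["eef_pos"].round(1) if hasattr(s["eef_pos"],"round") else s["eef_pos"],np.round(s["tcp_rot"],3),np.round(s["joints"],2),np.round(s["ft_force"],1),s["opening"],s["grip_force"])
p=cam("wrist"); cv2.imwrite(f"pics/{sys.argv[1]}.png",p["color"]); print(p["pose"].round(3).tolist(),p["camera_matrix"].round(1).tolist(),p["k1"])
for t in sys.argv[2:]:
    print(t,[(np.round(world(p,d["at"]),1).tolist(),round(d["score"],2)) for d in env.place_of(t,p)[:2]])
E
python3 w.py w1 box loader wheel_axis handle
```

```text
3.425 [525.6 423.9 233.6] [-3.142 -0.     1.625] [0.58 0.56 1.42 0.   1.15 0.53] [ 1.  -0.3  0.2] 1.0007011875608895 0.0
[[0.999, -0.051, -0.016, 521.549], [0.054, 0.953, 0.297, 508.156], [-0.0, -0.298, 0.955, 383.713], [0.0, 0.0, 0.0, 1.0]] [[345.8, 0.0, 253.8], [0.0, 345.8, 180.5], [0.0, 0.0, 1.0]] -0.05052478208001154
box [([530.0, 424.4, -2.3], 0.76)]
loader [([549.6, 122.1, -3.3], 0.74)]
wheel_axis [([545.4, 262.9, 123.5], 0.8)]
handle [([538.3, 305.8, 124.6], 0.87)]
```

View pics/w1.png

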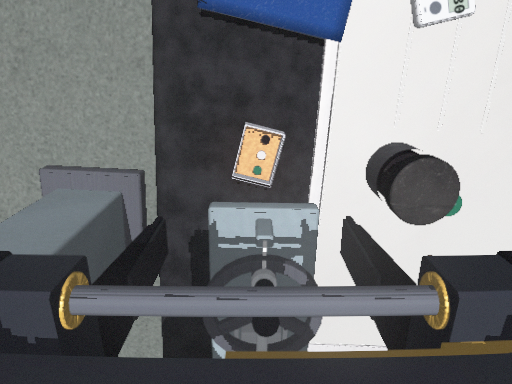

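The wrist view shows the box with its top corners at about (248,123), (285,132), (270,187) and (233,179), slightly rotated. The jar is at (420,185) and the loader's end is at the bottom.

```bash
cat >> h.py <<'E'
def ray(p,uv,z):
    K=p["camera_matrix"]; a,b=(uv[0]-K[0,2])/K[0,0],(uv[1]-K[1,2])/K[1,1]; x,y=a,b
    for _ in range(8):
        s=1+p["k1"]*(x*x+y*y); x,y=a/s,b/s
    d=p["pose"][:3,:3]@np.r_[x,-y,-1]; o=p["pose"][:3,3]; return o+d*(z-o[2])/d[2]
E
python3 - <<'E'
from h import *
p=cam("wrist"); im=p["color"]
hsv=cv2.cvtColor(im[90:200,215:300],cv2.COLOR_BGR2HSV)
m=(hsv[...,2]>85).astype(np.uint8); n,l,st,_=cv2.connectedComponentsWithStats(m); i=1+st[1:,4].argmax()
c=cv2.boxPoints(cv2.minAreaRect(np.argwhere(l==i)[:,::-1].astype(np.float32)))+[215,90]; print(c.round(0).tolist(),st[i])
for C in (c,[(248,123),(285,132),(270,187),(233,179)]):
    w=np.array([ray(p,q,26)[:2] for q in C]); r=cv2.minAreaRect(w.astype(np.float32)); print(w.round(1).tolist(),r)
E
```

```text
[[231.0, 178.0], [245.0, 121.0], [286.0, 131.0], [272.0, 188.0]] [  16   32   55   66 2367]
[[502.5, 398.3], [515.0, 460.4], [558.4, 452.1], [548.1, 389.0]] ((531.5592041015625, 424.8931884765625), (63.87385559082031, 46.48786926269531), 78.65721893310547)
[[518.2, 458.5], [557.0, 451.3], [545.6, 390.4], [505.0, 397.3]] ((531.0072021484375, 424.2888488769531), (62.7294921875, 41.1867790222168), 79.37033081054688)
```

Request:
drive_tool --rows '[[[0,0,0.1,0,0,0.039,1],[0,0,0.2,0,0,0.039,1],[0.006,0.021,0.2,0,0,0,1],[0,0,0.2,0,0,0,1],[0,0,0.122,0,0,0,1]]]'

```text
t: 4.35
eef_pos: [530.4, 424.0, 25.6]
tcp_rot: [-3.14, 0.002, 1.38]
ft_force: [-0.0, -0.3, -0.5]
opening: 0.997
grip_force: 0.0
```

Request:
drive_tool --rows '[[[0,0,0,0,0,0,1],[0,0,0,0,0,0,0.3],[0,0,0,0,0,0,0.3],[0,0,0,0,0,0,0.3],[0,0,0,0,0,0,0.3]]]'

```text
t: 4.97
eef_pos: [531.2, 424.5, 28.8]
tcp_rot: [3.141, -0.001, 1.378]
ft_force: [0.5, 0.2, -0.0]
opening: 0.638
grip_force: 0.0
```

Request:
drive_tool --rows '[[[0,0,0,0,0,0,0.3],[0,0,0,0,0,0,0.3]]]'

```text
t: 5.22
eef_pos: [531.0, 424.4, 28.2]
tcp_rot: [3.142, -0.0, 1.378]
ft_force: [-0.5, -0.8, 1.7]
opening: 0.464
grip_force: 30.0
```

Request:
drive_tool --rows '[[[0,0,-0.205,0,0,0,0.3],[0,0,-0.205,0,0,-0.035,0.3],[0,0,-0.205,0,0,-0.035,0.3],[0,0,-0.205,0,0,0,0.3],[0,0,0,0,0,0,0.3]]]'

```text
t: 5.85
eef_pos: [532.0, 425.1, 237.6]
tcp_rot: [3.135, -0.004, 1.598]
ft_force: [0.5, 0.5, -1.5]
opening: 0.469
grip_force: 30.0
```

Request:
drive_tool --rows '[[[-0.18,0.007,0,0,0,0,0.3],[-0.24,0.007,0,0,0,0,0.3],[-0.24,0.007,0,0,0,0,0.3],[-0.24,0.007,0,0,0,0,0.3],[-0.24,0.007,0,0,0,0,0.3]]]'

```text
t: 6.48
eef_pos: [547.1, 137.9, 232.2]
tcp_rot: [-3.14, 0.0, 1.598]
ft_force: [1.0, -0.3, -0.6]
opening: 0.468
grip_force: 30.0
```

Request:
drive_tool --rows '[[[0,0,0,0,0,0,0.3],[0,0,0,0,0,0,0.3]]]'

```text
t: 6.72
eef_pos: [547.4, 139.9, 232.5]
tcp_rot: [-3.141, -0.0, 1.597]
ft_force: [-0.1, 0.1, -0.1]
opening: 0.467
grip_force: 30.0
```

```bash
python3 w.py w2 box loader load_spot ram_face bay wheel_axis handle drum_axis opening
```

```text
6.725 [547.4 139.9 232.5] [-3.141 -0.     1.597] [0.13 0.41 1.71 0.   1.03 0.11] [-0.1  0.1 -0.1] 0.46736280540891295 29.999947249889374
[[1.0, -0.026, -0.007, 545.838], [0.027, 0.954, 0.297, 224.144], [-0.001, -0.297, 0.955, 382.612], [0.0, 0.0, 0.0, 1.0]] [[345.8, 0.0, 253.8], [0.0, 345.8, 180.5], [0.0, 0.0, 1.0]] -0.05052478208001154
box [([550.1, 140.7, 204.0], 0.74)]
loader [([549.1, 123.3, 0.1], 0.61)]
load_spot [([546.6, 130.1, 31.8], 0.9), ([546.3, 262.3, 123.5], 0.31)]
ram_face [([546.0, 170.6, 42.7], 0.95), ([545.9, 264.0, 123.9], 0.66)]
bay []
wheel_axis [([546.9, 261.2, 123.2], 0.83)]
handle []
drum_axis [([547.7, -6.2, 92.6], 0.87)]
opening []
```

View pics/w2.png

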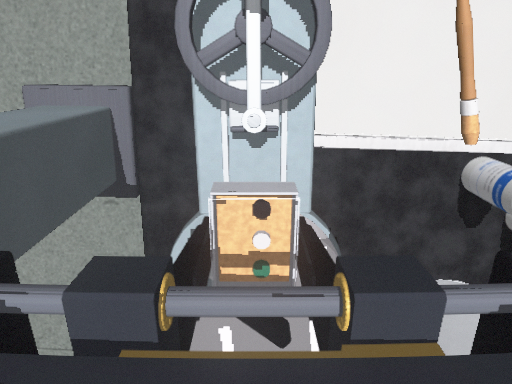

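The wrist view shows the box in the jaws at (257,235). The rails run at columns 226 and 285, the ram pivot is at (254,120) and the wheel hub at (253,27). I'll compute the track's centreline from these.

```bash
python3 - <<'E'
from h import *
p=cam("wrist"); im=p["color"]
g=cv2.cvtColor(im,cv2.COLOR_BGR2GRAY)
for r in (85,95,150,160,170): print(r,g[r,218:236].tolist(),g[r,276:296].tolist())
print("pivot",ray(p,(254,120),88),"rails",[ray(p,q,38).round(1) for q in ((225.5,100),(225.5,170),(285,100),(285,170))])
print("plate",[ray(p,q,32).round(1) for q in ((197,100),(314,100),(197,170),(313,170))])
for n in ["scene","side"]:
    p=cam(n)
    for t in ["load_spot","ram_face","bay","wheel_axis","handle","drum_axis","opening"]:
        print(t,[(np.round(world(p,d["at"]),0).tolist(),round(d["score"],2)) for d in env.place_of(t,p)[:1]])
E
```

```text
85 [127, 124, 128, 130, 130, 134, 132, 127, 111, 99, 142, 183, 224, 242, 246, 245, 246, 246] [220, 197, 128, 108, 116, 127, 132, 130, 127, 124, 125, 129, 125, 126, 121, 121, 122, 127, 123, 121]
95 [116, 120, 119, 117, 118, 125, 124, 125, 121, 122, 123, 122, 122, 120, 123, 124, 126, 122] [121, 122, 118, 116, 118, 117, 118, 121, 117, 120, 116, 116, 117, 110, 101, 86, 85, 94, 95, 97]
150 [200, 200, 201, 200, 236, 242, 242, 242, 243, 207, 131, 180, 202, 201, 199, 199, 199, 198] [196, 194, 197, 198, 150, 228, 241, 242, 241, 241, 196, 196, 202, 202, 204, 204, 202, 204, 204, 201]
160 [197, 197, 201, 199, 206, 238, 240, 239, 241, 235, 160, 179, 200, 198, 201, 202, 200, 198] [198, 199, 199, 197, 161, 232, 241, 239, 239, 237, 194, 195, 196, 198, 198, 197, 198, 198, 195, 197]
170 [198, 200, 197, 199, 181, 228, 240, 240, 239, 239, 164, 178, 201, 198, 198, 199, 195, 196] [197, 199, 201, 199, 190, 235, 240, 240, 239, 242, 215, 196, 194, 196, 196, 195, 197, 197, 199, 196]
pivot [546.88612356 186.19789778  88.        ] rails [array([518.7, 198.5,  38. ]), array([519. , 127.4,  38. ]), array([576.8, 200.1,  38. ]), array([580.7, 129.1,  38. ])]
plate [array([489.8, 197.3,  32. ]), array([606.3, 200.6,  32. ]), array([488.5, 124.9,  32. ]), array([610.8, 128.3,  32. ])]
load_spot [([549.0, 136.0, 31.0], 0.63)]
ram_face [([545.0, 170.0, 46.0], 0.8)]
bay [([552.0, 55.0, 28.0], 0.74)]
wheel_axis [([544.0, 263.0, 128.0], 0.94)]
handle [([537.0, 305.0, 123.0], 0.61)]
drum_axis [([550.0, -4.0, 94.0], 0.84)]
opening [([541.0, 306.0, 124.0], 0.67)]
load_spot [([550.0, 127.0, 36.0], 0.76)]
ram_face [([548.0, 168.0, 44.0], 0.6)]
bay [([548.0, 55.0, 29.0], 0.89)]
wheel_axis [([543.0, 264.0, 123.0], 0.82)]
handle [([538.0, 304.0, 125.0], 0.58)]
drum_axis [([553.0, -9.0, 91.0], 0.89)]
opening [([489.0, 41.0, 76.0], 0.85)]
```

Request:
drive_tool --rows '[[[-0.034,0.003,0.1,0,0,0,0.3],[0,0,0.2,0,0,0,0.3],[0,0,0.2,0,0,0,0.3],[0,0,0.14,0,0,0,0.3],[0,0,0.03,0,0,0,0.3]]]'

```text
t: 8.7
eef_pos: [547.8, 131.2, 63.8]
tcp_rot: [-3.138, 0.0, 1.598]
ft_force: [-0.5, -0.9, 0.6]
opening: 0.465
grip_force: 30.0
```

Request:
drive_tool --rows '[[[0,0,0.016,0,0,0,0.3],[0,0,0,0,0,0,0.3]]]'

```text
t: 8.95
eef_pos: [549.1, 131.4, 62.7]
tcp_rot: [3.14, -0.0, 1.598]
ft_force: [0.4, 0.8, -0.0]
opening: 0.467
grip_force: 30.0
```

Request:
drive_tool --rows '[[[0,0,0.006,0,0,0,0.3],[0,0,0,0,0,0,0.3],[0,0,0,0,0,0,0.3]]]'

```text
t: 9.32
eef_pos: [548.7, 131.3, 60.4]
tcp_rot: [3.141, -0.0, 1.598]
ft_force: [-0.6, 0.4, -0.3]
opening: 0.468
grip_force: 30.0
```

Request:
drive_tool --rows '[[[0,0,0.004,0,0,0,0.3],[0,0,0,0,0,0,0.3],[0,0,0,0,0,0,0.7],[0,0,0,0,0,0,0.7],[0,0,0,0,0,0,0.7]]]'

```text
t: 9.95
eef_pos: [548.5, 131.3, 59.0]
tcp_rot: [-3.141, -0.0, 1.598]
ft_force: [0.6, 0.1, -0.0]
opening: 0.681
grip_force: 0.0
```

Request:
drive_tool --rows '[[[0,0,-0.1,0,0,0,0.7],[0,0,-0.2,0,0,0,0.7],[0,0,-0.2,0,0,0,0.7],[0,0,-0.18,0,0,0,0.7],[0,0,0,0,0,0,0.7]]]'

```text
t: 10.58
eef_pos: [549.6, 131.5, 232.3]
tcp_rot: [3.136, -0.001, 1.598]
ft_force: [1.4, -0.3, -0.9]
opening: 0.702
grip_force: 0.0
```

```bash
python3 w.py w3 box ram_face load_spot drum_axis opening
```

```text
10.575 [549.6 131.5 232.3] [ 3.136e+00 -1.000e-03  1.598e+00] [0.12 0.41 1.71 0.   1.02 0.09] [ 1.4 -0.3 -0.9] 0.7021654081022913 0.0
[[1.0, -0.025, -0.014, 546.895], [0.028, 0.955, 0.297, 215.651], [0.006, -0.297, 0.955, 382.429], [0.0, 0.0, 0.0, 1.0]] [[345.8, 0.0, 253.8], [0.0, 345.8, 180.5], [0.0, 0.0, 1.0]] -0.05052478208001154
box [([550.4, 129.8, 32.5], 0.74)]
ram_face [([547.7, 170.7, 41.8], 0.84)]
load_spot []
drum_axis [([549.8, -15.9, 92.2], 0.78)]
opening []
```

View pics/w3.png

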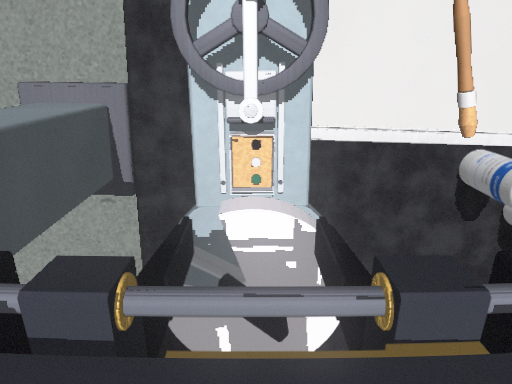

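The box lies between the rails at (252,165), just ahead of the ram at (250,120). Next is the cover's bar, so I'll move above the drum.

Request:
drive_tool --rows '[[[-0.185,-0.004,0,0,0,0,0.7],[-0.185,-0.004,0,0,0,0,0.7],[-0.185,-0.004,0,0,0,-0.0565,0.7],[0,0,0,0,0,-0.0565,0.7],[0,0,0,0,0,-0.0565,0.7]]]'

```text
t: 11.5
eef_pos: [549.2, -8.2, 228.2]
tcp_rot: [-3.14, -0.001, 2.135]
ft_force: [0.8, -0.5, -0.1]
opening: 0.7
grip_force: 0.0
```

Request:
drive_tool --rows '[[[0,0,0,0,0,-0.0565,0.7],[0,0,0,0,0,-0.0565,0.7],[0,0,0,0,0,0,0.7]]]'

```text
t: 11.88
eef_pos: [549.2, -7.5, 228.3]
tcp_rot: [-3.141, -0.001, 2.484]
ft_force: [0.7, 0.2, -0.5]
opening: 0.701
grip_force: 0.0
```

```bash
python3 w.py w4 drum_axis opening cover
```

```text
11.875 [549.2  -7.5 228.3] [-3.141e+00 -1.000e-03  2.484e+00] [-0.13  0.39  1.75  0.    1.   -1.05] [ 0.7  0.2 -0.5] 0.7007517240898851 0.0
[[0.611, -0.756, -0.235, 482.831], [0.792, 0.583, 0.181, 43.825], [-0.0, -0.297, 0.955, 378.536], [0.0, 0.0, 0.0, 1.0]] [[345.8, 0.0, 253.8], [0.0, 345.8, 180.5], [0.0, 0.0, 1.0]] -0.05052478208001154
drum_axis [([550.8, -12.0, 94.1], 0.83)]
opening []Traceback (most recent call last):
  File "w.py", line 6, in <module>
    print(t,[(np.round(world(p,d["at"]),1).tolist(),round(d["score"],2)) for d in env.place_of(t,p)[:2]])
                                                                                  ~~~~~~~~~~~~^^^^^
ValueError: it knows: bay, box, brush, drum_axis, handle, jar, load_spot, loader, opening, ram_face, spray, wheel_axis
```

View pics/w4.png

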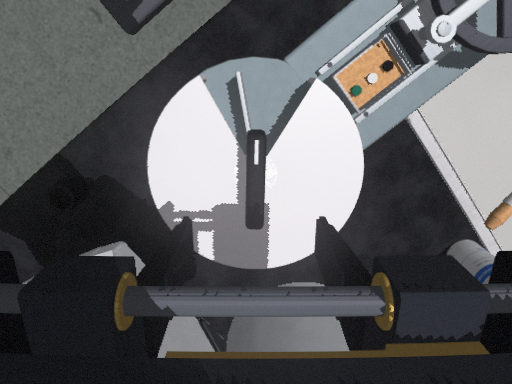

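The view shows the cover's bar from (257,131) to (255,229), its white mark towards the opening at the top, and the box on the track at (370,75).

```bash
python3 - <<'E'
from h import *
p=cam("wrist"); g=cv2.cvtColor(p["color"],cv2.COLOR_BGR2GRAY)
sub=g[120:235,236:276]; m=(sub<75).astype(np.uint8); n,l,st,_=cv2.connectedComponentsWithStats(m); i=1+st[1:,4].argmax(); print(st[i])
for r in (5,15,30,60,90,105): 
    x=np.where(l[r]==i)[0]; print(r+120,(x.min()+236,x.max()+236) if len(x) else None)
a,b=ray(p,(257.5,131),106),ray(p,(255,229),106); print(a,b,np.hypot(*(a-b)[:2]),np.degrees(np.arctan2(*(a-b)[1::-1])))
m=(g>225).astype(np.uint8); m[270:]=0
# disc edge at z=74: left/right extremes
c=[ray(p,q,74)[:2] for q in ((148,163),(364,163),(256,268),(170,100),(340,97))]; A=np.array(c); 
s=np.linalg.lstsq(np.c_[2*A,np.ones(5)],(A**2).sum(1),rcond=None)[0]; print("disc",s[:2],np.sqrt(s[2]+s[:2]@s[:2]))
E
```

```text
[  10    9   21  100 1658]
125 None
135 (np.int64(247), np.int64(265))
150 (np.int64(246), np.int64(265))
180 (np.int64(246), np.int64(263))
210 (np.int64(246), np.int64(263))
225 (np.int64(246), np.int64(262))
[519.42664661  19.50482478 106.        ] [585.44150088 -34.05765818 106.        ] 85.01117906585853 140.94515599301215
disc [553.45888208  -7.96295948] 99.31416311524578
```

Request:
drive_tool --rows '[[[-0.008,0.008,0.15,0,0,0.007,0.5],[0,0,0.2,0,0,0,0.4],[0,0,0.13,0,0,0,0.4],[0,0,0.045,0,0,0,0.4],[0,0,0,0,0,0,0]]]'

```text
t: 12.7
eef_pos: [552.3, -7.1, 97.9]
tcp_rot: [-3.141, -0.001, 2.463]
ft_force: [-0.0, -0.5, 1.3]
opening: 0.342
grip_force: 0.0
```

Request:
drive_tool --rows '[[[0,0,0,0,0,0,0],[0,0,0,0,0,0,0],[0,0,0,0,0,0,0],[0,0,0,0,0,0,0]]]'

```text
t: 13.2
eef_pos: [552.0, -8.0, 99.1]
tcp_rot: [-3.141, 0.001, 2.464]
ft_force: [-3.3, -8.9, 4.9]
opening: 0.166
grip_force: 30.0
```

Request:
drive_tool --rows '[[[0,0,0,0,0,0.055,0],[0,0,0,0,0,0.055,0],[0,0,0,0,0,0.055,0],[0,0,0,0,0,0.055,0],[0,0,0,0,0,0.055,0]]]'

```text
t: 13.82
eef_pos: [553.1, -7.5, 99.1]
tcp_rot: [3.139, 0.001, 1.594]
ft_force: [4.1, -1.5, 0.1]
opening: 0.166
grip_force: 30.0
```

Request:
drive_tool --rows '[[[0,0,0,0,0,0,0],[0,0,0,0,0,0,0]]]'

```text
t: 14.08
eef_pos: [553.1, -7.5, 99.1]
tcp_rot: [3.139, 0.001, 1.604]
ft_force: [3.2, -4.0, 7.9]
opening: 0.169
grip_force: 30.0
```

Request:
drive_tool --rows '[[[0,0,0,0,0,0,0.5],[0,0,0,0,0,0,0.5],[0,0,0,0,0,0,0.5],[0,0,-0.1,0,0,0,0.5],[0,0,-0.2,0,0,0,0.5]]]'

```text
t: 14.7
eef_pos: [551.3, -7.0, 172.2]
tcp_rot: [-3.137, -0.001, 1.6]
ft_force: [0.4, -0.7, 0.6]
opening: 0.497
grip_force: 0.0
```

Request:
drive_tool --rows '[[[0,0,-0.2,0,0,0,0.5],[0.2,0,-0.02,0,0,0,0.5],[0.24,0,0,0,0,0,0.5],[0.1,0,0,0,0,0,0.5],[0,0,0,0,0,0,0.5]]]'

```text
t: 15.32
eef_pos: [547.8, 129.3, 227.7]
tcp_rot: [-3.141, -0.0, 1.603]
ft_force: [0.7, -0.0, -0.1]
opening: 0.497
grip_force: 0.0
```

```bash
python3 w.py w5 box ram_face wheel_axis handle drum_axis opening bay; python3 - <<'E'
from h import *
p=cam("side"); im=p["color"][160:330,160:300]; a=cv2.resize(im,None,fx=2.8,fy=2.8,interpolation=cv2.INTER_CUBIC)
for t in ["opening","handle","wheel_axis","drum_axis"]: print(t,[(np.round(world(p,d["at"]),0).tolist(),round(d["score"],2)) for d in env.place_of(t,p)[:1]])
w=cv2.imread("pics/w5.png"); w=cv2.resize(w,(400,300)); a=cv2.resize(a,(390,474))
o=np.zeros((480,800,3),np.uint8); o[:300,:400]=w; o[:474,405:795]=a; cv2.imwrite("pics/c5.png",o)
E
```

```text
15.325 [547.8 129.3 227.7] [-3.141 -0.     1.603] [0.11 0.41 1.72 0.   1.01 0.08] [ 0.7 -0.  -0.1] 0.49739790904187187 0.0
[[0.999, -0.031, -0.009, 545.699], [0.032, 0.954, 0.297, 213.561], [-0.001, -0.298, 0.955, 377.833], [0.0, 0.0, 0.0, 1.0]] [[345.8, 0.0, 253.8], [0.0, 345.8, 180.5], [0.0, 0.0, 1.0]] -0.05052478208001154
box [([548.6, 129.5, 30.0], 0.86), ([548.9, -13.3, 92.0], 0.25)]
ram_face [([546.0, 172.6, 42.1], 0.69)]
wheel_axis [([546.6, -10.8, 93.3], 0.18)]
handle []
drum_axis [([548.2, -14.9, 92.5], 0.7)]
opening []
bay [([551.3, 46.4, 35.0], 0.66)]
opening [([551.0, 71.0, 76.0], 0.57)]
handle [([546.0, 304.0, 126.0], 0.84)]
wheel_axis [([544.0, 268.0, 122.0], 0.66)]
drum_axis [([552.0, -6.0, 90.0], 0.93)]
```

View pics/c5.png

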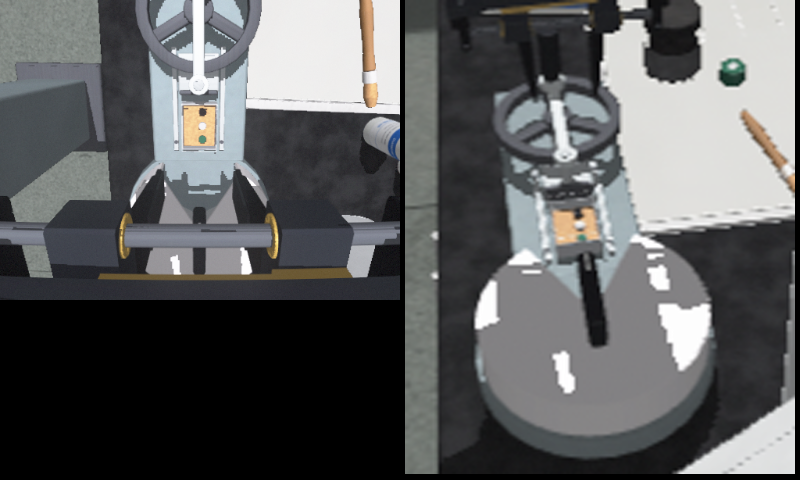

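The left picture shows the box on the track, and the right one shows the cover's opening squarely towards the track. Now I'll go above the handle.

Request:
drive_tool --rows '[[[0.237,0.002,0,0,0,0,0.5],[0.237,0.002,0,0,0,0,0.5],[0.237,0.002,0,0,0,0,0.5],[0,0,0,0,0,0,0.7],[0,0,0,0,0,0,0.7]]]'

```text
t: 16.6
eef_pos: [544.4, 305.3, 227.7]
tcp_rot: [-3.141, 0.0, 1.6]
ft_force: [-0.3, -0.3, -0.6]
opening: 0.651
grip_force: 0.0
```

```bash
python3 w.py w6 wheel_axis handle; python3 - <<'E'
from h import *
p=cam("wrist");print([np.round(pix(p,(543.9,309.4,z)),1) for z in (149,89)], np.round(pix(p,(545.2,264.4,75)),1))
for n in ("scene","side"):
    p=cam(n); print(n,[(t,np.round(world(p,env.place_of(t,p)[0]["at"]),1)) for t in ("handle","wheel_axis") if env.place_of(t,p)])
E
```

```text
16.6 [544.4 305.3 227.7] [-3.141  0.     1.6  ] [ 0.41  0.5   1.57 -0.    1.08  0.38] [-0.3 -0.3 -0.6] 0.6513080727419884 0.0
[[1.0, -0.029, -0.008, 542.475], [0.03, 0.954, 0.298, 389.661], [-0.001, -0.298, 0.955, 377.711], [0.0, 0.0, 0.0, 1.0]] [[345.8, 0.0, 253.8], [0.0, 345.8, 180.5], [0.0, 0.0, 1.0]] -0.05052478208001154
wheel_axis [([547.9, 261.4, 126.6], 0.71)]
handle [([539.4, 306.1, 126.8], 0.89), ([549.8, 171.0, 44.1], 0.66)]
[array([251.9, 191.1]), array([252.3, 168.5])] [252.5 210.6]
scene [('handle', array([538.8, 305.6, 124.9])), ('wheel_axis', array([544.1, 266.6, 127.5]))]
side [('handle', array([541.9, 304.3, 126.1])), ('wheel_axis', array([547.9, 127.6,  32.1]))]
```

View pics/w6.png

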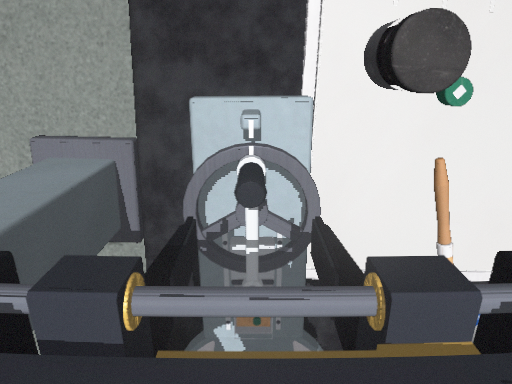

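The view shows the handle's top disc at about (250,195), the wheel rim spanning columns 183 to 320 with its top at row 143, and the pointer post at (251,120).

```bash
python3 - <<'E'
from h import *
p=cam("wrist"); g=cv2.cvtColor(p["color"],cv2.COLOR_BGR2GRAY)
print("rim",ray(p,(251.5,143),72),ray(p,(183,207),70),ray(p,(320,207),70))
sub=g[150:225,225:280]; m=(sub<40).astype(np.uint8); n,l,st,c=cv2.connectedComponentsWithStats(m)
i=1+st[1:,4].argmax(); print(st[i],c[i]+[225,150])
for r in range(175,214,3): 
    x=np.where(g[r,225:280]<40)[0]+225; print(r,x.min() if len(x) else 0,x.max() if len(x) else 0)
print("top",ray(p,(250.5,195),149),ray(p,(251,126),80))
E
```

```text
rim [542.33280281 329.62591483  72.        ] [478.4055879  265.28593242  70.        ] [609.58768511 269.11385486  70.        ]Traceback (most recent call last):
  File "<stdin>", line 5, in <module>
ValueError: attempt to get argmax of an empty sequence
```

Request:
drive_tool --rows '[[[0.011,-0.004,0.1,0,0,0,0.6],[0,0,0.18,0,0,0,0.6],[0,0,0.12,0,0,0,0.6],[0,0,0.023,0,0,0,0.6],[0,0,0,0,0,0,0.2]]]'

```text
t: 17.98
eef_pos: [543.9, 308.5, 122.7]
tcp_rot: [3.141, -0.0, 1.6]
ft_force: [0.1, -0.2, 0.2]
opening: 0.541
grip_force: 0.0
```

Request:
drive_tool --rows '[[[0,0,0,0,0,0,0.1],[0,0,0,0,0,0,0.1],[0,0,0,0,0,0,0.1],[0,0,0,0,0,0,0.1],[0,0,0,0,0,0,0.1]]]'

```text
t: 18.6
eef_pos: [543.6, 308.4, 122.8]
tcp_rot: [3.141, -0.0, 1.6]
ft_force: [-1.4, -0.2, 6.5]
opening: 0.234
grip_force: 30.0
```

Request:
drive_tool --rows '[[[-0.0088,0.0556,0,0,0,0,0.1],[-0.0256,0.0502,0,0,0,0,0.1],[-0.0398,0.0398,0,0,0,0,0.1],[-0.0502,0.0256,0,0,0,0,0.1],[-0.0556,0.0088,0,0,0,0,0.1]]]'

```text
t: 19.23
eef_pos: [588.9, 264.6, 122.7]
tcp_rot: [-3.139, -0.0, 1.6]
ft_force: [-13.9, 3.3, 12.2]
opening: 0.232
grip_force: 30.0
```

Request:
drive_tool --rows '[[[0,0,0,0,0,0,0.1]]]'

```text
t: 19.35
eef_pos: [588.7, 263.6, 122.7]
tcp_rot: [-3.139, 0.001, 1.599]
ft_force: [-9.7, -1.5, 9.9]
opening: 0.234
grip_force: 30.0
```

Request:
drive_tool --rows '[[[-0.0556,-0.0118,0,0,0,0,0.1],[-0.0502,-0.0266,0,0,0,0,0.1],[-0.0398,-0.0398,0,0,0,0,0.1],[-0.0256,-0.0502,0,0,0,0,0.1],[-0.0088,-0.0556,0,0,0,0,0.1]]]'

```text
t: 19.98
eef_pos: [545.5, 218.1, 122.8]
tcp_rot: [3.139, -0.001, 1.6]
ft_force: [2.4, 5.4, 5.2]
opening: 0.232
grip_force: 30.0
```

Request:
drive_tool --rows '[[[0,0,0,0,0,0,0.1],[0,0,0,0,0,0,0.1]]]'

```text
t: 20.23
eef_pos: [544.8, 218.3, 122.7]
tcp_rot: [3.141, -0.0, 1.6]
ft_force: [-2.1, 0.8, 7.8]
opening: 0.235
grip_force: 30.0
```

```bash
python3 - <<'E'
from h import *
for n in ("scene","side"):
    p=cam(n); print(n,[(t,[np.round(world(p,d["at"]),1) for d in env.place_of(t,p)[:1]]) for t in ("box","bay","ram_face","handle","opening")])
im=p["color"][160:330,150:310]; cv2.imwrite("pics/s7.png",cv2.resize(im,None,fx=3,fy=3,interpolation=cv2.INTER_CUBIC))
E
```

```text
scene [('box', [array([548.2,  50.6,  32.3])]), ('bay', [array([551.7,  50.8,  27.4])]), ('ram_face', [array([550.1,  77.7,  44.9])]), ('handle', [array([541.4, 217.6, 126.4])]), ('opening', [array([554.4,  74.4,  76.1])])]
side [('box', []), ('bay', [array([550.5,  53.6,  29.3])]), ('ram_face', [array([551.1,  82.3,  46.7])]), ('handle', [array([547.6, 214.8, 122.9])]), ('opening', [array([549. ,  71.2,  76.4])])]
```

View pics/s7.png

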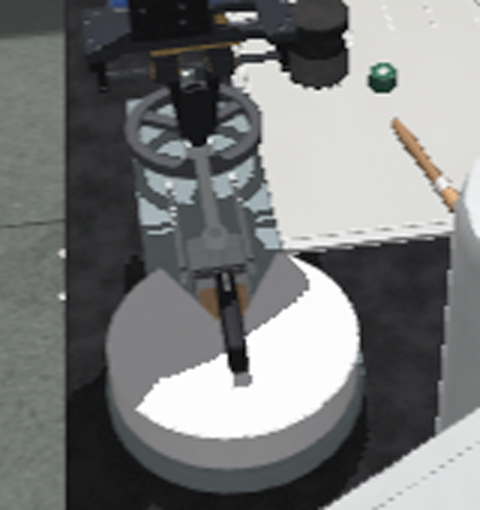

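The box is now inside the drum, seen at (225,300) through the opening, with the ram behind it. I'll finish the turn.

Request:
drive_tool --rows '[[[0.0088,-0.0556,0,0,0,0,0.1],[0.0256,-0.0502,0,0,0,0,0.1],[0.0398,-0.0398,0,0,0,0,0.1],[0.0502,-0.0256,0,0,0,0,0.1],[0.0556,-0.0088,0,0,0,0,0.1]]]'

```text
t: 21.45
eef_pos: [498.3, 261.6, 122.7]
tcp_rot: [-3.141, 0.001, 1.6]
ft_force: [1.1, -3.2, 6.9]
opening: 0.229
grip_force: 30.0
```

Request:
drive_tool --rows '[[[0.0556,0.0088,0,0,0,0,0.1],[0.0502,0.0256,0,0,0,0,0.1],[0.0398,0.0398,0,0,0,0,0.1],[0.0256,0.0502,0,0,0,0,0.1],[0.0088,0.0556,0,0,0,0,0.1]]]'

```text
t: 22.08
eef_pos: [542.4, 308.5, 122.7]
tcp_rot: [-3.141, -0.0, 1.6]
ft_force: [-2.7, -2.5, 9.5]
opening: 0.229
grip_force: 30.0
```

Request:
drive_tool --rows '[[[0,0,0,0,0,0,0.1],[0,0,0,0,0,0,0.1]]]'

```text
t: 22.32
eef_pos: [543.1, 308.3, 122.8]
tcp_rot: [3.14, -0.001, 1.6]
ft_force: [2.5, -0.2, 6.2]
opening: 0.232
grip_force: 30.0
```

Request:
drive_tool --rows '[[[0,0,0,0,0,0,0.55],[0,0,0,0,0,0,0.55],[0,0,0,0,0,0,0.55],[0,0,0,0,0,0,0.55],[0,0,-0.1,0,0,0,0.55]]]'

```text
t: 22.95
eef_pos: [541.8, 307.9, 145.8]
tcp_rot: [-3.138, 0.001, 1.6]
ft_force: [0.6, 0.2, 0.4]
opening: 0.548
grip_force: 0.0
```

Request:
drive_tool --rows '[[[0,0,-0.2,0,0,0,0.55],[0,0,-0.2,0,0,0,0.55],[0,0,0,0,0,0,0.55],[0,0,0,0,0,0,0.55]]]'

```text
t: 23.45
eef_pos: [542.2, 308.1, 246.5]
tcp_rot: [-3.141, 0.0, 1.6]
ft_force: [-0.1, -0.8, -0.6]
opening: 0.551
grip_force: 0.0
```

```bash
python3 w.py w8 wheel_axis handle; python3 - <<'E'
from h import *
for n in ("side","scene"):
    p=cam(n); print(n,[(t,[np.round(world(p,d["at"]),1) for d in env.place_of(t,p)[:1]]) for t in ("box","bay","ram_face","handle","opening","jar","spray")])
    if n=="side": a=cv2.resize(p["color"][160:330,150:310],(480,510))
    if n=="scene": 
        b=cv2.resize(p["color"][150:330,160:340],(310,310))
o=np.zeros((590,800,3),np.uint8); o[:510,:480]=a; o[:310,485:795]=b; w=cv2.resize(cv2.imread("pics/w8.png"),(310,232)); o[320:552,485:795]=w; cv2.imwrite("pics/c8.png",o)
E
```

```text
23.45 [542.2 308.1 246.5] [-3.141  0.     1.6  ] [0.41 0.48 1.55 0.   1.12 0.38] [-0.1 -0.8 -0.6] 0.5505037187289952 0.0
[[1.0, -0.028, -0.008, 540.328], [0.029, 0.954, 0.298, 392.406], [-0.001, -0.298, 0.955, 396.631], [0.0, 0.0, 0.0, 1.0]] [[345.8, 0.0, 253.8], [0.0, 345.8, 180.5], [0.0, 0.0, 1.0]] -0.05052478208001154
wheel_axis [([548.5, 260.8, 124.8], 0.8)]
handle [([541.5, 310.9, 125.1], 0.6)]
side [('box', [array([549.8,  50.9,  31.1])]), ('bay', [array([550.2,  56.6,  27.5])]), ('ram_face', [array([546.3, 168.9,  45.9])]), ('handle', [array([543.9, 305.4, 124.4])]), ('opening', [array([549.5,  69.8,  76.4])]), ('jar', [array([677.3, 414.6,   9.5])]), ('spray', [array([550.3,  71. ,  73.7])])]
scene [('box', [array([546.8,  53.1,  32.5])]), ('bay', []), ('ram_face', [array([550.9, 169.1,  46.9])]), ('handle', [array([541.4, 308.3, 126.9])]), ('opening', [array([549.3,  75. ,  74.5])]), ('jar', [array([688.8, 409.6,   2.8])]), ('spray', [array([8.080e+02, 1.264e+02, 7.000e-01])])]
```

View pics/c8.png

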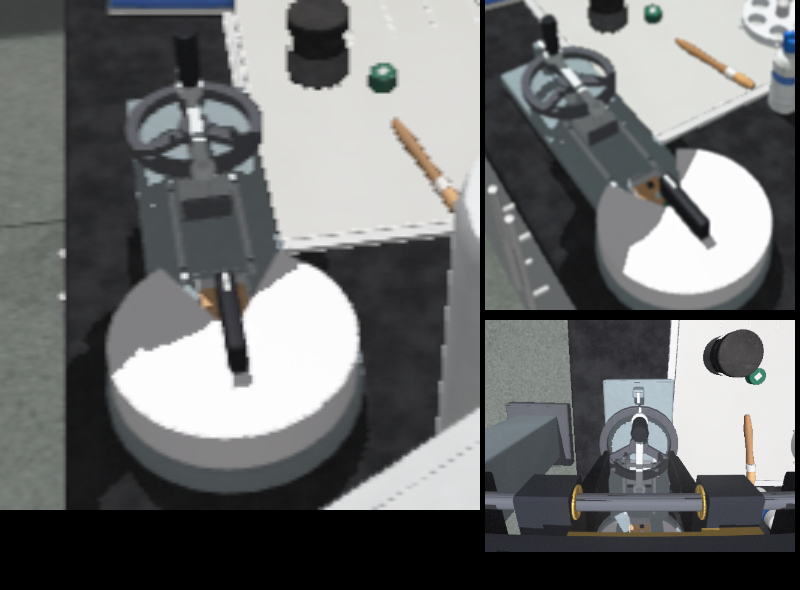

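The box is in the drum at (225,300), the ram is home at (205,205), the handle is back at the pointer post at (187,60), and the gripper is clear.

```bash
python3 -c "
from cell import env
print(env.job_done())"
```

```text
the job is handed in; nothing more can be done
None
```

I handed the job in at about 23.5 s. The last pictures show the box in the drum, the cover's opening facing the track, the ram home and the handle back at the pointer post after one full clockwise turn. The gripper was clear of everything. I got no verdict back from the judge.

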